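# Pack piston and spacer down a damper reservoir

### The arm

A 6-joint arm with a two-finger parallel gripper is mounted at the origin on a cart in front of the work surface, level with it; the furniture and walls round the work are solid. World frame = base frame: x ahead of the robot, y to its left, z up, the work surface at z = 0. Lengths are in m, angles in rad, forces in N, time in s.
With the tool pointing down it reaches from about 0.25 to 0.775 m from the base axis. Payload 4 kg.
Tool frame: the origin (TCP) lies at the very end of the fingers, on their centre line; the grasp point (between the pads) lies 19 mm behind it (robot.hold_point_z is the distance from the TCP to the grasp point, in m); z points along the fingers, y is the line along which they close (so a half turn about z gives the same grasp; the last joint's range is limited). The gripper opens to 94 mm and grips with 3 to 60 N. Pads are 16 mm wide; open, the fingers measure 119 mm over their backs; the gripper's body (75 mm by 177 mm) begins 78 mm behind the grasp point.
Start: joints at [1.143, 0.087, 1.371, -0, 1.684, -0.103], TCP at [0.176, 0.521, 0.177] pointing down, gripper open.
Joint ranges: [-3.1, 3.1], [-0.76, 2.03], [0.27, 2.55], [-1.08, 4.22], [0.17, 2.65], [-2.57, 2.57]. Speed limits (rad/s): [2.79, 2.79, 3.14, 3.14, 3.14, 3.14].

### API

Orientations are given as [roll, pitch, yaw] about the fixed x, y, z axes, in that order (R = Rz(yaw) Ry(pitch) Rx(roll)).
In Python, from bench import robot gives the robot as it stands.
- The arm moves only by the tool carry_out, never from a script. Its argument "steps" is a list of rows, each a list of 3 entries, a list of its own where there are three numbers: the shift along the tool's x, y, z in m, then the turn about the tool's z in units of 10 degrees (1.0 is 10 degrees), then the closure, from -1 (fully open) to 1 (shut). In form: [[[tx, ty, tz], roll, jaw], ...]. A call has 1 to 10 rows; each row is the pose to reach, as a shift and turn from the pose commanded when the call began, along the tool's axes at that moment; what a row does not reach only later rows make up. A row lasts 1/8 s, in which the tool goes at most 62.5 mm and 10.7 degrees, less where a joint would pass 70% of its speed; a pose out of reach is approached as far as the arm can. A call with a gripper value outside its range is refused whole. The fingers move at their own pace and stop on an object; the grip force is fixed at half the most. Time passes only in rows, so rows that repeat a pose let the fingers close. It gives the time, the measured TCP pose, the force, the opening and the grip force at its end, in the units of the state.
- robot.get_obs(): the state, without advancing time (a new reading comes with each control period).
- robot.snapshot(name): name is "side" or "top"; returns a dict with "image" (384x512x3 uint8, red, green, blue), "z_map" (384x512 float32, m along the optical axis (not along the pixel's ray), 0 where there is no reading), "mtx" (3x3 intrinsics, pixels), "R" (3x3) and "t" (3): a world point X has camera coordinates R X + t. Camera axes: x right, y down, z forward; pixel columns grow to the right and rows downward; lengths in m; the calibration is good to about 2 mm. A picture is of the moment at which its call begins.
- robot.close_job(): hands the job in; it is judged then, once.
The state is a dict: "time": time; "joint_positions": joint angles; "qvel": joint speeds; "joint_torque": joint torques, N m; "tool_pos": TCP position; "ee_rot": TCP orientation; "wrist_force": force on the tool from outside, world axes, zero at the start; "wrist_torque": the same for the moment, N m; "width": finger opening in m; "finger_force": force on a finger pad.
Only numpy, scipy, OpenCV 4.12 (cv2) and the standard library are available. Lean on these libraries where they do the work, as an engineer would, in place of code of your own. Each camera call takes 0.05 s, during which the arm holds its last target. There are 200 camera calls.

### The job

Finish packing the damper reservoir, the upright tube bolted to the bench: a sealed piston already sticks part-way down its bore. Drop the loose round spacer in on top of it, then take the drift whose plain shank just enters the bore and push spacer and piston steadily down until they bottom out, which you feel as the push going solid; lean on it there for a moment with about 2 kg, never more than 4 kg, without hammering. Then pull the drift out and stand it back in its empty hole in the drift block, leaving the other drifts and loose parts alone.

Things in the scene. Friction and masses are not known exactly. Their poses are not given: they have to be found in the camera images.
- reservoir: damper reservoir: plain steel tube fixed upright on a darker round bolted flange (90 mm across, 10 mm thick), top at z = 150 mm, 42 mm outside diameter at the top, 36 mm lower. Origin: on the bore's axis at the bench surface, z up. A small gas port sticks out 42 mm from the axis towards its +y at z = 45 mm
- bore_mouth (a point): centre of the bore's open mouth, 150 mm above the bench. Bore 26 mm in diameter, with a lead-in cone 33 mm wide at the mouth and 5 mm deep. Spacer and piston have bottomed when the spacer's top is 44 to 80 mm below the mouth: the end plug below was screwed in by an unknown amount, so the depth is not known beforehand, only the push tells
- piston_top (a point): top face of the sealed piston (20 mm long, fills the bore) that sticks in the bore, 45 to 60 mm below the mouth at the start. Its seals drag with about 9 to 10 N all the way down and it stays where it is left. It stops on the end plug, a hard stop: there the push rises steeply above 10 N and nothing moves any more
- spacer: loose solid steel spacer, a plain cylinder 24 mm in diameter, 36 mm long, 0.07 kg, with a 10 mm blind dimple in its top; stands upright on the bench. Origin: centre of its underside, z along its axis. Slides freely in the bore (1 mm clearance all round)
- drift: the packing drift: steel rod 150 mm long, 0.2 kg; plain shank 22 mm in diameter for the lower 92 mm (nose chamfered 2 mm), then a ringed round grip 28 mm in diameter and 58 mm long up to the top. Stands upright, nose down, in one of the three holes of the drift block. Origin: centre of the nose's end face, z up the rod
- drift_block: fixed wooden block 60 x 170 x 50 mm (x, y, z) with three equal round holes in a row along its y, at y = -60, 0 and +60 mm; holes 30 mm in diameter, 42 mm deep (floor 8 mm above the bench). Origin: centre of its underside. A drift stands in each hole, which one where varies
- slim_drift: another drift in the block, not needed: 150 mm long, slim, shank 12 mm and grip 16 mm in diameter. Origin: nose end
- wide_drift: another drift in the block, not needed: as the packing drift but with a collar 38 mm in diameter half-way up, too wide for the bore. Origin: nose end
- nut: hexagon nut lying on the bench, 27 mm across, 13 mm high; leave alone. Origin: centre of its underside
There are look-alikes about, which are no part of the job. What is meant by the spacer is not black, and is the smaller of those in its own colour. What is shaped like the drift but pink is not meant.

How it is judged:
By the outcome, as a careful person would: the job done as asked, in the order asked, and still so for the second after the job is handed in, with the robot touching nothing.
It also fails if it takes over 69 s, if anything falls off the work surface, if the arm or the gripper's body presses on something with over 40 N, if the wrist force passes 120 N, or if a joint passes its speed limit or range.

## Working session

There is one attempt and no reset: what is moved stays moved. The work goes in short steps, Python scripts to look and compute and a tool call to move; the robot and the scene stay as the last step left them, time stands still between calls to the robot, and variables do not carry over. Pictures are saved under pics/ and viewed, at most 10 in all, crops included, and the job is handed in when it is done.

Besides the shell and the picture viewer there is one more tool, called after "Call:" by a JSON object that holds its "op" and its "data". carry_out: Moves the arm, as the interface text tells. Its arguments: {"type":"object","properties":{"steps":{"type":"array","items":{"type":"array"}}},"required":["steps"]}

```bash
mkdir -p pics; python3 - <<'E'
from bench import robot
import cv2,numpy as np
print(robot.get_obs())
for n in("top","side"):
    s=robot.snapshot(n); cv2.imwrite(f"pics/{n}0.png",cv2.cvtColor(s["image"],cv2.COLOR_RGB2BGR)); np.savez(f"{n}0.npz",**s)
    print(n,s["mtx"].tolist(),s["R"].round(3).tolist(),s["t"], "cam",(-s["R"].T@s["t"]))
E
```

```text
{'time': 0.0, 'joint_positions': array([ 1.14287759e+00,  8.79502467e-02,  1.37221508e+00,  6.22314679e-06,
        1.68358525e+00, -1.03118769e-01]), 'qvel': array([0.00033354, 0.0007998 , 0.00040745, 0.00019523, 0.00056024,
       0.00151897]), 'joint_torque': array([-4.45267924e-04, -3.40190578e+01, -3.02425683e+01,  7.17928517e-02,
        3.31788976e-02, -1.56808410e-04]), 'tool_pos': array([0.17528016, 0.52069671, 0.17612671]), 'ee_rot': array([-3.13944683e+00, -2.28280278e-04,  2.81679314e+00]), 'wrist_force': array([0.65469526, 0.05044015, 0.9842824 ]), 'wrist_torque': array([-0.01296784,  0.002752  ,  0.00249302]), 'finger_force': 0.0, 'width': 0.09392419777656678}
top [[496.413708538313, 0.0, 254.48313745627425], [0.0, 496.413708538313, 191.2668656295452], [0.0, 0.0, 1.0]] [[-0.006, -1.0, 0.019], [-0.999, 0.005, -0.051], [0.05, -0.02, -0.999]] [-0.19151433  0.55437832  1.00775368] cam [ 0.5015883  -0.17471035  1.0380106 ]
side [[383.92137033180944, 0.0, 255.02398871836422], [0.0, 383.92137033180944, 194.9413580272809], [0.0, 0.0, 1.0]] [[0.862, -0.507, -0.013], [-0.223, -0.356, -0.907], [0.456, 0.785, -0.42]] [-0.55367776  0.17238232  0.80349358] cam [ 0.14918411 -0.84998404  0.48697833]
```

View pics/top0.png

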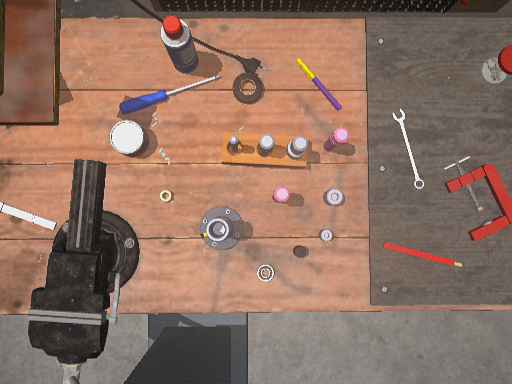

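View pics/side0.png

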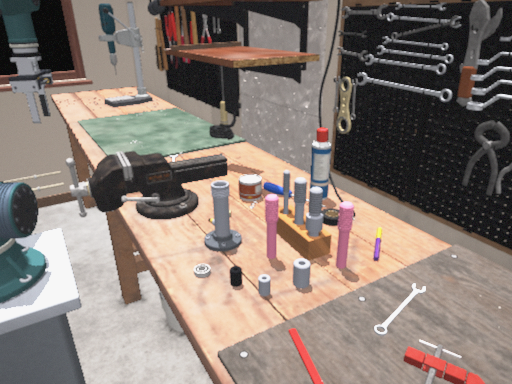

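```bash
cat > h.py <<'E'
import numpy as np,cv2
def ray(s,u,v,z):
    c=-s["R"].T@s["t"]; d=s["R"].T@np.linalg.inv(s["mtx"])@np.array([u,v,1.]); return c+d*(z-c[2])/d[2]
def cloud(s):
    v,u=np.mgrid[0:384,0:512]; z=s["z_map"]; p=np.stack([u*z,v*z,z],-1)@np.linalg.inv(s["mtx"]).T
    w=(p-s["t"])@s["R"]; w[z==0]=np.nan; return w
def tri(s1,p1,s2,p2):
    A=[];b=[]
    for s,p in((s1,p1),(s2,p2)):
        c=-s["R"].T@s["t"]; d=s["R"].T@np.linalg.inv(s["mtx"])@np.array([*p,1.]); d/=np.linalg.norm(d)
        M=np.eye(3)-np.outer(d,d); A.append(M); b.append(M@c)
    return np.linalg.lstsq(np.vstack(A),np.hstack(b),rcond=None)[0]
E
python3 - <<'E'
from h import *
t=np.load("top0.npz"); s=np.load("side0.npz")
T=cv2.cvtColor(t["image"],cv2.COLOR_RGB2BGR);S=cv2.cvtColor(s["image"],cv2.COLOR_RGB2BGR)
a=cv2.resize(T[120:290,190:360],(680,680),interpolation=cv2.INTER_CUBIC)[:600]
b=cv2.resize(S[160:300,185:365],(720,560),interpolation=cv2.INTER_CUBIC)
cv2.imwrite("pics/tc.png",a);cv2.imwrite("pics/sc.png",b)
W=cloud(t);z=np.nan_to_num(W[...,2])
for lo,hi in((.02,.045),(.045,.06),(.08,.3)):
    m=((z>lo)&(z<hi)).astype(np.uint8); n,l,st,c=cv2.connectedComponentsWithStats(m)
    for i in range(1,n):
        if 12<st[i,4] and 190<c[i,0]<360 and 110<c[i,1]<290:
            k=l==i; zt=np.percentile(z[k],90); k2=k&(z>zt-.006)
            q=cv2.minEnclosingCircle(np.argwhere(k2)[:,::-1].astype(np.float32))
            print(lo,c[i].round(1),st[i,4],"ztop",zt.round(4),"circ",np.round(q[0],1),round(q[1],1),"pos",ray(t,*q[0],zt).round(4), T[k2].mean(0).round())
E
```

```text
0.02 [327.4 146.4] 27 ztop 0.0434 circ [329.5 145. ] 4.6 pos [ 0.6448 -0.3464  0.0434] [ 83.  79. 122.]
0.02 [262.6 154.4] 17 ztop 0.0396 circ [263.  152.5] 4.3 pos [ 0.6305 -0.212   0.0396] [78. 80. 96.]
0.02 [262.7 164.7] 110 ztop 0.0429 circ [259. 164.] 37.1 pos [ 0.6068 -0.2036  0.0429] [ 53.  70. 100.]
0.02 [327.1 198.6] 36 ztop 0.0418 circ [329.5 197. ] 7.0 pos [ 0.5396 -0.3453  0.0418] [100. 103. 122.]
0.02 [334.5 196.4] 34 ztop 0.0418 circ [334.5 196.1] 3.3 pos [ 0.5414 -0.3554  0.0418] [198. 191. 198.]
0.02 [228.6 225.7] 40 ztop 0.0249 circ [226. 227.] 9.2 pos [ 0.4803 -0.1361  0.0249] [ 94.  97. 111.]
0.02 [325.7 235. ] 114 ztop 0.0366 circ [326.1 235. ] 5.8 pos [ 0.4631 -0.3382  0.0366] [202. 194. 199.]
0.02 [299.6 251.6] 114 ztop 0.0367 circ [299.8 251.6] 5.9 pos [ 0.4303 -0.2846  0.0367] [ 79.  85. 103.]
0.045 [260.2 150.8] 1620 ztop 0.0517 circ [264. 149.] 44.4 pos [ 0.636  -0.2135  0.0517] [ 82. 138. 208.]
0.045 [328.5 144.6] 18 ztop 0.0575 circ [330. 143.] 4.5 pos [ 0.6467 -0.3451  0.0575] [ 84.  77. 124.]
0.045 [334.1 196.5] 185 ztop 0.0525 circ [334.1 196.3] 8.3 pos [ 0.5405 -0.3527  0.0525] [194. 187. 194.]
0.045 [203.7 234.9] 30 ztop 0.0503 circ [203.5 235.2] 3.5 pos [ 0.4649 -0.0926  0.0503] [ 77. 137. 164.]
0.08 [338.6 136.7] 274 ztop 0.1507 circ [341.  134.7] 7.5 pos [ 0.648  -0.349   0.1507] [197. 162. 232.]
0.08 [233.5 141.4] 97 ztop 0.1576 circ [233.2 139.3] 4.3 pos [ 0.6391 -0.1546  0.1576] [180. 173. 178.]
0.08 [266.1 143. ] 242 ztop 0.1585 circ [266.9 141.4] 7.5 pos [ 0.635  -0.2147  0.1585] [201. 194. 199.]
0.08 [297.  146.9] 365 ztop 0.1577 circ [299.7 143.3] 7.7 pos [ 0.6315 -0.2733  0.1577] [192. 186. 193.]
0.08 [281.  194.4] 213 ztop 0.1505 circ [281.8 193.8] 7.5 pos [ 0.5417 -0.241   0.1505] [198. 168. 231.]
0.08 [217.5 229.3] 434 ztop 0.1502 circ [217.3 229.4] 11.6 pos [ 0.4787 -0.1254  0.1502] [180. 174. 178.]
```

View pics/tc.png

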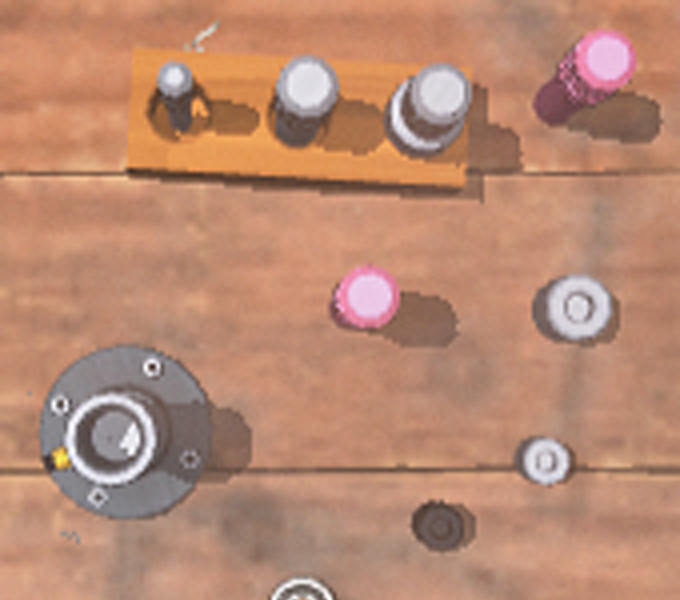

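View pics/sc.png

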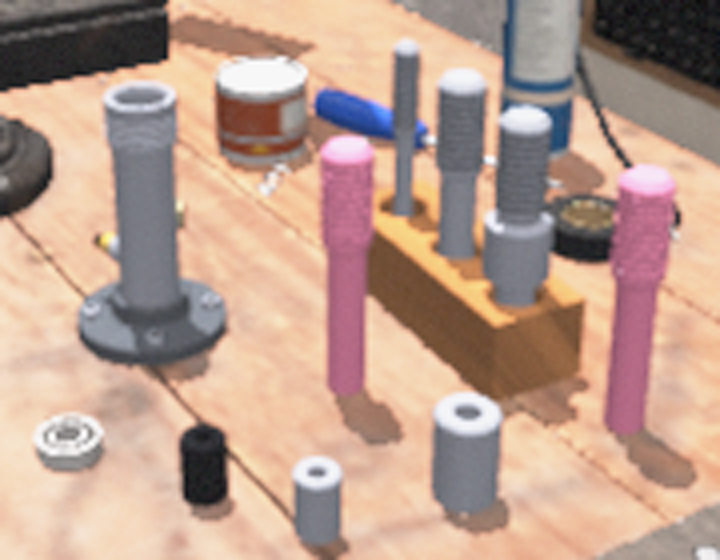

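```bash
cat >> h.py <<'E'
def to_tool(obs,target):
    from scipy.spatial.transform import Rotation as Ro
    return Ro.from_euler("xyz",obs["ee_rot"]).inv().apply(np.array(target)-obs["tool_pos"])
E
python3 - <<'E'
from h import *
from bench import robot
t=np.load("top0.npz"); s=np.load("side0.npz")
for n,a,b in(("spacer",(326,235),(264.5,278.7)),("drift",(266.9,141.4),(300.8,180.5)),("mouth",(217.3,229.4),(220,185))):
    print(n,tri(t,a,s,b).round(4))
W=cloud(t);k=(W[...,1]>-.1)&(W[...,0]<.8)
print("vise max z",np.nanmax(W[k][:,2]))
o=robot.get_obs(); print(to_tool(o,(.463,-.338,.25)).round(4))
E
```

```text
spacer [ 0.4636 -0.3391  0.0323]
drift [ 0.6364 -0.2152  0.1536]
mouth [ 0.4791 -0.1254  0.146 ]
vise max z 0.5395273537594361
[-0.5467 -0.7222 -0.0725]
```

```bash
python3 - <<'E'
from h import *
t=np.load("top0.npz");W=cloud(t)
for r in((150,270,0,145),(270,384,0,145),(290,384,140,260)):
    w=W[r[0]:r[1],r[2]:r[3]].reshape(-1,3); i=np.nanargmax(w[:,2]); print(r,w[i].round(3),np.nanpercentile(w[:,2],[50,95]).round(3))
E
```

```text
(150, 270, 0, 145) [0.413 0.132 0.157] [0.001 0.134]
(270, 384, 0, 145) [0.323 0.092 0.164] [0.    0.157]
(290, 384, 140, 260) [ 0.332 -0.137  0.006] [-0.44   0.001]
```

Call:
{"op": "carry_out", "data": {"steps": [[[0, 0, -0.06], 0, -0.1], [[-0.03, -0.04, -0.1], 0, -0.1], [[-0.068, -0.09, -0.1], 0, -0.1], [[-0.105, -0.139, -0.1], 0, -0.1], [[-0.142, -0.188, -0.1], 0, -0.1], [[-0.18, -0.238, -0.1], 0, -0.1], [[-0.217, -0.287, -0.1], 0, -0.1], [[-0.254, -0.336, -0.1], 0, -0.1], [[-0.292, -0.386, -0.1], 0, -0.1], [[-0.33, -0.436, -0.1], 0, -0.1]]}}

```text
time: 1.35
tool_pos: [0.3489, 0.0014, 0.2771]
ee_rot: [3.141, 0.001, 2.817]
wrist_force: [2.5, -0.2, 0.1]
width: 0.0514
finger_force: 0.0
```

Call:
{"op": "carry_out", "data": {"steps": [[[-0.037, -0.05, 0], 1, -0.1], [[-0.075, -0.1, 0], 2, -0.1], [[-0.112, -0.149, 0], 3, -0.1], [[-0.15, -0.198, 0], 4, -0.1], [[-0.187, -0.248, 0], 4, -0.1], [[-0.217, -0.286, 0], 4, -0.1], [[-0.217, -0.286, 0.03], 4, -0.1], [[-0.217, -0.286, 0.06], 4, -0.1]]}}

```text
time: 2.35
tool_pos: [0.4633, -0.3378, 0.2154]
ee_rot: [-3.141, -0.001, 2.117]
wrist_force: [0.4, 1.5, 0.7]
width: 0.0516
finger_force: 0.0
```

```bash
python3 - <<'E'
from h import *
from bench import robot
o=robot.get_obs(); print(o,to_tool(o,(.4634,-.3387,.012)).round(4))
E
```

```text
{'time': 2.35, 'joint_positions': array([-7.29060353e-01,  1.36985607e-01,  1.24123184e+00,  2.04125208e-04,
        1.76484973e+00, -1.27567951e+00]), 'qvel': array([ 1.15259489e-02, -2.77824106e-02,  5.07164761e-01, -2.85878715e-04,
       -4.75051378e-01, -9.05904151e-04]), 'joint_torque': array([-3.50772142e-01, -3.61633229e+01, -3.16533744e+01, -1.84106547e-02,
        4.89765164e-01, -1.01356527e-03]), 'tool_pos': array([ 0.46330174, -0.33784018,  0.21537788]), 'ee_rot': array([-3.14135548e+00, -1.46905289e-03,  2.11745453e+00]), 'wrist_force': array([0.40686212, 1.54558038, 0.71463149]), 'wrist_torque': array([-0.0106139 ,  0.06418193,  0.04182575]), 'finger_force': 0.0, 'width': 0.05159828216102566} [-0.0011 -0.0003  0.2034]
```

Call:
{"op": "carry_out", "data": {"steps": [[[-0.001, 0, 0.05], 0, -0.1], [[-0.001, 0, 0.1], 0, -0.1], [[-0.001, 0, 0.15], 0, -0.1], [[-0.001, 0, 0.18], 0, -0.1], [[-0.001, 0, 0.203], 0, -0.1], [[-0.001, 0, 0.203], 0, -0.1], [[-0.001, 0, 0.203], 0, 0.5], [[-0.001, 0, 0.203], 0, 1], [[-0.001, 0, 0.203], 0, 1], [[-0.001, 0, 0.203], 0, 1]]}}

```text
time: 3.6
tool_pos: [0.4641, -0.3381, 0.0149]
ee_rot: [3.141, 0.001, 2.119]
wrist_force: [0.4, -0.3, -0.6]
width: 0.0149
finger_force: 0.0
```

```bash
python3 - <<'E'
from h import *
from bench import robot
print(robot.get_obs()["width"],robot.get_obs()["finger_force"])
s=robot.snapshot("side");t=robot.snapshot("top")
S=cv2.cvtColor(s["image"],cv2.COLOR_RGB2BGR)[200:330,180:360];T=cv2.cvtColor(t["image"],cv2.COLOR_RGB2BGR)[150:300,240:400]
cv2.imwrite("pics/g1.png",np.hstack([cv2.resize(S,(400,289)),cv2.resize(T,(308,289))]))
E
```

```text
0.014923907438154747 0.0
```

View pics/g1.png

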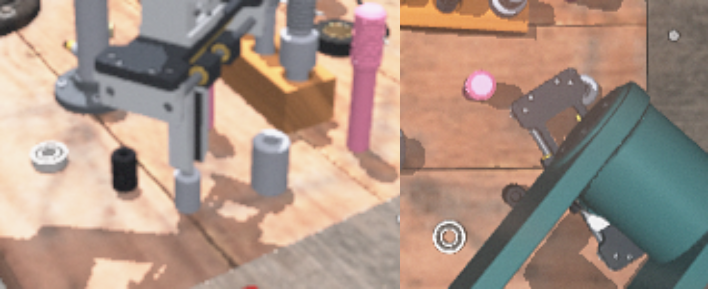

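```bash
python3 - <<'E'
from h import *
from bench import robot
o=robot.get_obs();s=robot.snapshot("side");print(o["tool_pos"],o["width"])
p=s["mtx"]@(s["R"]@o["tool_pos"]+s["t"]);print("tcp px",p[:2]/p[2],p[2])
W=cloud(s)
for v in range(240,296,4): print(v,[tuple(W[v,u].round(3)) for u in(258,264,269)])
cv2.imwrite("pics/g2.png",cv2.resize(cv2.cvtColor(s["image"],cv2.COLOR_RGB2BGR)[220:310,210:330],(800,600),interpolation=cv2.INTER_CUBIC))
E
```

```text
[ 0.46398314 -0.33790306  0.01454877] 0.007390188190170285
tcp px [263.98877861 285.7965545 ] 0.7437947041588074
240 [(np.float64(0.409), np.float64(-0.411), np.float64(0.174)), (np.float64(0.432), np.float64(-0.391), np.float64(0.156)), (np.float64(0.473), np.float64(-0.341), np.float64(0.116))]
244 [(np.float64(0.409), np.float64(-0.411), np.float64(0.167)), (np.float64(0.455), np.float64(-0.353), np.float64(0.121)), (np.float64(0.472), np.float64(-0.343), np.float64(0.109))]
248 [(np.float64(0.412), np.float64(-0.405), np.float64(0.155)), (np.float64(0.455), np.float64(-0.352), np.float64(0.112)), (np.float64(0.472), np.float64(-0.342), np.float64(0.1))]
252 [(np.float64(0.412), np.float64(-0.405), np.float64(0.147)), (np.float64(0.456), np.float64(-0.351), np.float64(0.102)), (np.float64(0.471), np.float64(-0.344), np.float64(0.093))]
256 [(np.float64(0.448), np.float64(-0.344), np.float64(0.092)), (np.float64(0.456), np.float64(-0.351), np.float64(0.093)), (np.float64(0.473), np.float64(-0.342), np.float64(0.082))]
260 [(np.float64(0.449), np.float64(-0.342), np.float64(0.082)),
[... 886 characters left out ...]
float64(-0.3), np.float64(0.001)), (np.float64(0.459), np.float64(-0.347), np.float64(0.036)), (np.float64(0.468), np.float64(-0.349), np.float64(0.034))]
284 [(np.float64(0.466), np.float64(-0.311), np.float64(0.0)), (np.float64(0.458), np.float64(-0.348), np.float64(0.029)), (np.float64(0.469), np.float64(-0.349), np.float64(0.024))]
288 [(np.float64(0.46), np.float64(-0.322), np.float64(0.0)), (np.float64(0.457), np.float64(-0.349), np.float64(0.02)), (np.float64(0.468), np.float64(-0.35), np.float64(0.016))]
292 [(np.float64(0.453), np.float64(-0.334), np.float64(0.002)), (np.float64(0.457), np.float64(-0.348), np.float64(0.01)), (np.float64(0.468), np.float64(-0.35), np.float64(0.006))]
```

View pics/g2.png

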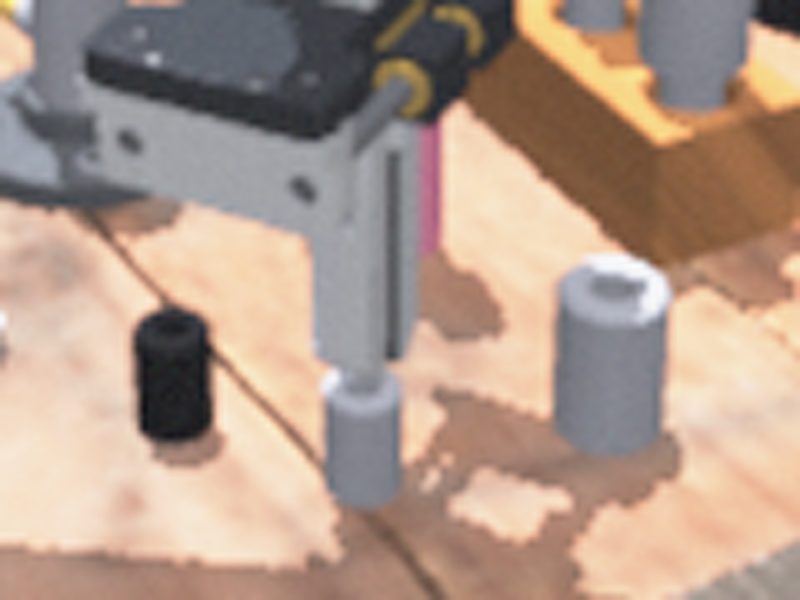

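Call:
{"op": "carry_out", "data": {"steps": [[[0, 0, -0.03], 0, -0.1], [[0, 0, -0.08], 0, -0.1], [[0, 0, -0.08], 0, -0.1], [[0, 0, -0.08], 0, -0.1]]}}

```text
time: 4.25
tool_pos: [0.4637, -0.3376, 0.0938]
ee_rot: [-3.142, -0.0, 2.119]
wrist_force: [-0.5, 0.2, -0.0]
width: 0.0398
finger_force: 0.0
```

```bash
python3 - <<'E'
from h import *
from bench import robot
o=robot.get_obs();s=robot.snapshot("side");print(o["tool_pos"],o["width"],robot.hold_point_z)
W=cloud(s);d=W-o["tool_pos"]
k=(np.hypot(d[...,0],d[...,1])<.055)&(W[...,2]>.045)
h=np.histogram(W[k][:,2],np.arange(.045,.25,.005));print(list(zip(h[1].round(3),h[0])))
k=(np.hypot(d[...,0],d[...,1])<.03)&(W[...,2]<.045)&(W[...,2]>.01);print("spacer",W[k].mean(0),W[k][:,2].max())
p=s["mtx"]@(s["R"]@o["tool_pos"]+s["t"]);p=p[:2]/p[2];print(p)
im=cv2.cvtColor(s["image"],cv2.COLOR_RGB2BGR);cv2.circle(im,tuple(p.astype(int)),1,(0,0,255),-1)
cv2.imwrite("pics/g3.png",cv2.resize(im[190:310,190:350],(800,600),interpolation=cv2.INTER_CUBIC))
E
```

```text
[ 0.46365189 -0.33761875  0.09384737] 0.03981307555224184 0.0188
[(np.float64(0.045), np.int64(0)), (np.float64(0.05), np.int64(0)), (np.float64(0.055), np.int64(0)), (np.float64(0.06), np.int64(0)), (np.float64(0.065), np.int64(0)), (np.float64(0.07), np.int64(0)), (np.float64(0.075), np.int64(0)), (np.float64(0.08), np.int64(0)), (np.float64(0.085), np.int64(0)), (np.float64(0.09), np.int64(0)), (np.float64(0.095), np.int64(0)), (np.float64(0.1), np.int64(0)), (np.float64(0.105), np.int64(0)), (np.float64(0.11), np.int64(0)), (np.float64(0.115), np.int64(0)), (np.float64(0.12), np.int64(15)), (np.float64(0.125), np.int64(35)), (np.float64(0.13), np.int64(48)), (np.float64(0.135), np.int64(56)), (np.float64(0.14), np.int64(54)), (np.float64(0.145), np.int64(59)), (np.float64(0.15), np.int64(52)), (np.float64(0.155), np.int64(61)), (np.float64(0.16), np.int64(58)), (np.float64(0.165), np.int64(55)), (np.float64(0.17), np.int64(55)), (np.float64(0.175), np.int64(64)), (np.float64(0.18), np.int64(59)), (np.float64(0.185), np.int64(66)), (np.float64(0.19), np.int64(34)), (np.float64(0.195), np.int64(11)), (np.float64(0.2), np.int64(5)), (np.float64(0.205), np.int64(5)), (np.float64(0.21), np.int64(2)), (np.float64(0.215), np.int64(0)), (np.float64(0.22), np.int64(14)), (np.float64(0.225), np.int64(70)), (np.float64(0.23), np.int64(78)), (np.float64(0.235), np.int64(114)), (np.float64(0.24), np.int64(156))]
spacer [ 0.46092222 -0.34459056  0.02716139] 0.038176980301431226
[263.63337787 251.15501929]
```

View pics/g3.png

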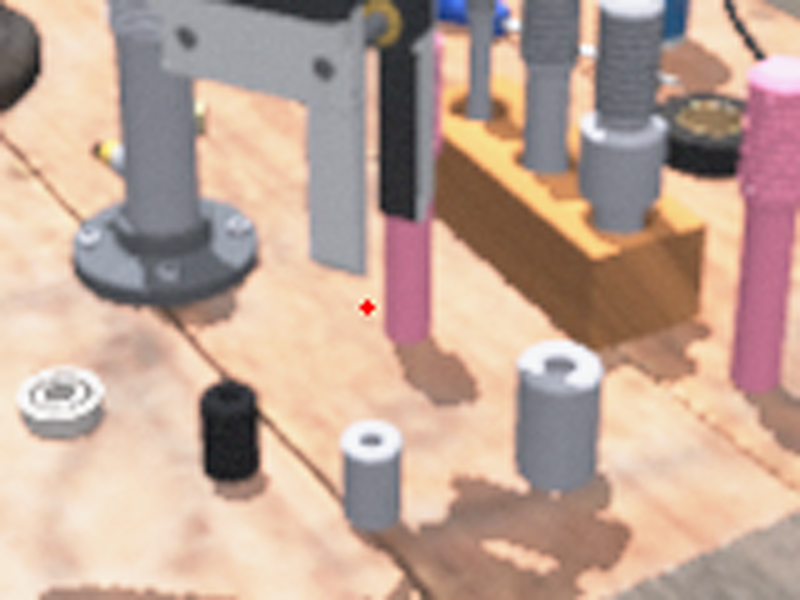

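```bash
python3 - <<'E'
from h import *
from bench import robot
from scipy.spatial.transform import Rotation as Ro
o=robot.get_obs();s=robot.snapshot("side");W=cloud(s)
q=Ro.from_euler("xyz",o["ee_rot"]).inv().apply((W-o["tool_pos"]).reshape(-1,3))
k=(np.hypot(q[:,0],q[:,1])<.06)&(q[:,2]<-.03)&(q[:,2]>-.075)
q=q[k];print(k.sum(),o["width"],robot.get_obs()["width"])
for a in(0,1):
    h=np.histogram(q[:,a],np.arange(-.06,.061,.003));print([(int(round(1000*x)),int(c)) for x,c in zip(h[1],h[0]) if c])
print("spacer tool",Ro.from_euler("xyz",o["ee_rot"]).inv().apply(np.array([.4634,-.3387,.036])-o["tool_pos"]))
E
```

```text
475 0.043696836210278804 0.04753049840445642
[(-12, 136), (-9, 72), (-6, 54), (-3, 68), (0, 58), (3, 57), (6, 30)]
[(-36, 93), (-33, 106), (-30, 19), (-27, 21), (18, 4), (21, 152), (24, 52), (27, 6), (30, 16), (33, 6)]
spacer tool [-0.00159812 -0.00053407  0.05675984]
```

Call:
{"op": "carry_out", "data": {"steps": [[[0, 0, 0.05], 0, -0.1], [[0, 0, 0.09], 0, -0.1], [[0, 0, 0.11], 0, -0.1], [[0, 0, 0.11], 0, -0.1], [[0, 0, 0.11], 0, 0.4], [[0, 0, 0.11], 0, 0.8], [[0, 0, 0.11], 0, 1], [[0, 0, 0.11], 0, 1], [[0, 0, 0.11], 0, 1], [[0, 0, 0.11], 0, 1]]}}

```text
time: 5.6
tool_pos: [0.4643, -0.3386, -0.0146]
ee_rot: [3.141, 0.002, 2.119]
wrist_force: [-0.8, -0.4, 5.6]
width: 0.0236
finger_force: 30.0
```

Call:
{"op": "carry_out", "data": {"steps": [[[0, 0, -0.03], 0, 1], [[0, 0, -0.08], 0, 1], [[0, 0, -0.13], 0, 1], [[0, 0, -0.18], 0, 1], [[0, 0, -0.2], 0, 1], [[0, 0, -0.2], 0, 1]]}}

```text
time: 6.35
tool_pos: [0.4647, -0.3382, 0.1857]
ee_rot: [3.14, 0.003, 2.119]
wrist_force: [-0.6, 0.4, -1.8]
width: 0.0233
finger_force: 30.0
```

```bash
python3 - <<'E'
from h import *
from bench import robot
o=robot.get_obs();print(o["tool_pos"],o["width"],o["wrist_force"],o["ee_rot"],to_tool(o,(.479,-.1254,.165)).round(4))
s=robot.snapshot("side");W=cloud(s);im=s["image"]
d=W-o["tool_pos"];k=(np.hypot(d[...,0],d[...,1])<.03)&(W[...,2]>.12)&(W[...,2]<.3);print("held min z",np.percentile(W[k][:,2],[0,1,3]))
a,b=np.where(k&(W[...,2]<.225)); print(W[a,b].mean(0))
E
```

```text
[ 0.46471039 -0.33823414  0.18573742] 0.02334784832529322 [-0.58927465  0.37603874 -1.7657613 ] [3.14007999e+00 3.10691139e-03 2.11888002e+00] [0.1743 0.1231 0.0204]
held min z [0.20069205 0.20354087 0.2066691 ]
[ 0.46184509 -0.34706766  0.21400755]
```

Call:
{"op": "carry_out", "data": {"steps": [[[0.03, 0.02, 0], 0, 1], [[0.075, 0.053, 0], 0, 1], [[0.12, 0.085, 0], 0, 1], [[0.16, 0.112, 0], 0, 1], [[0.174, 0.124, 0], 0, 1], [[0.174, 0.124, 0], 0, 1], [[0.174, 0.124, 0.01], 0, 1], [[0.174, 0.124, 0.02], 0, 1], [[0.174, 0.124, 0.02], 0, 1]]}}

```text
time: 7.52
tool_pos: [0.4781, -0.1253, 0.1623]
ee_rot: [-3.139, -0.003, 2.117]
wrist_force: [-0.3, 0.8, -1.4]
width: 0.0231
finger_force: 30.0
```

```bash
python3 - <<'E'
from h import *
from bench import robot
o=robot.get_obs();print(o["tool_pos"],o["width"],to_tool(o,(.48,-.1254,.165)).round(4))
s=robot.snapshot("side");W=cloud(s)
# tube & spacer visible silhouettes: compare u-centres on rows
for z0,z1 in((.09,.11),(.135,.148),(.165,.172),(.172,.182)):
    k=(np.hypot(W[...,0]-.479,W[...,1]+.1254)<.032)&(W[...,2]>z0)&(W[...,2]<z1); v,u=np.where(k)
    c=[ (u[v==r].min()+u[v==r].max())/2 for r in np.unique(v)]; w=[np.ptp(u[v==r])+1 for r in np.unique(v)]
    print(z0,np.unique(v)[[0,-1]],c,w,W[k].mean(0).round(4))
im=cv2.cvtColor(s["image"],cv2.COLOR_RGB2BGR)
cv2.imwrite("pics/p1.png",cv2.resize(im[130:230,160:290],(780,600),interpolation=cv2.INTER_CUBIC))
E
```

```text
[ 0.47805011 -0.12533802  0.16231518] 0.023071002423370433 [-0.0011  0.0016 -0.0027]
0.09 [201 210] [np.float64(228.0), np.float64(221.0), np.float64(221.0), np.float64(221.0), np.float64(221.0), np.float64(221.5), np.float64(221.5), np.float64(221.0), np.float64(220.5), np.float64(220.0)] [np.int64(1), np.int64(15), np.int64(15), np.int64(15), np.int64(15), np.int64(16), np.int64(16), np.int64(15), np.int64(12), np.int64(9)] [ 0.4737 -0.1382  0.1003]
0.135 [182 193] [np.float64(220.0), np.float64(221.0), np.float64(220.0), np.float64(222.0), np.float64(220.0), np.float64(220.0), np.float64(220.0), np.float64(220.0), np.float64(220.5), np.float64(220.0), np.float64(220.5), np.float64(219.5)] [np.int64(9), np.int64(11), np.int64(13), np.int64(15), np.int64(19), np.int64(19), np.int64(19), np.int64(19), np.int64(18), np.int64(17), np.int64(12), np.int64(6)] [ 0.4767 -0.1323  0.1422]Traceback (most recent call last):
  File "<stdin>", line 9, in <module>
IndexError: index 0 is out of bounds for axis 0 with size 0
```

Call:
{"op": "carry_out", "data": {"steps": [[[-0.001, 0.001, 0], 0, 1], [[-0.001, 0.001, 0], 0, 1], [[-0.001, 0.001, 0], 0, 1]]}}

```text
time: 7.95
tool_pos: [0.4806, -0.1251, 0.1646]
ee_rot: [3.141, 0.0, 2.119]
wrist_force: [-0.8, 0.5, -0.1]
width: 0.0235
finger_force: 30.0
```

```bash
python3 - <<'E'
from h import *
from bench import robot
o=robot.get_obs();print(o["tool_pos"],o["wrist_force"])
for n,r in(("side",(130,230,160,290)),):
    s=robot.snapshot(n);np.savez("p1.npz",**s);im=cv2.cvtColor(s["image"],cv2.COLOR_RGB2BGR)
    cv2.imwrite("pics/p1.png",cv2.resize(im[130:230,160:290],(780,600),interpolation=cv2.INTER_CUBIC))
E
```

```text
[ 0.48064399 -0.12507093  0.16458461] [-0.75838257  0.48250563 -0.12947106]
```

View pics/p1.png

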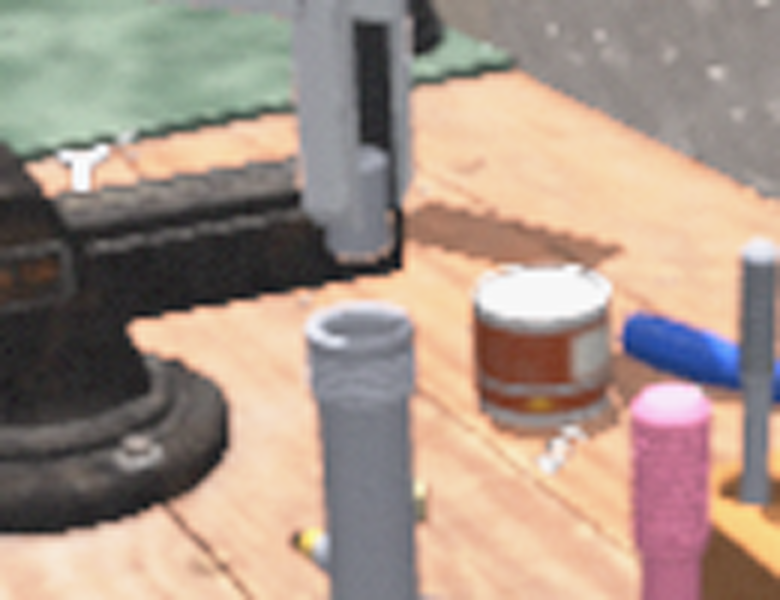

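Call:
{"op": "carry_out", "data": {"steps": [[[0, 0, 0.01], 0, 1], [[0, 0, 0.02], 0, 1], [[0, 0, 0.026], 0, 1], [[0, 0, 0.03], 0, 1], [[0, 0, 0.033], 0, 1], [[0, 0, 0.033], 0, 1]]}}

```text
time: 8.75
tool_pos: [0.4804, -0.125, 0.1311]
ee_rot: [-3.142, -0.0, 2.119]
wrist_force: [0.5, -0.9, -0.6]
width: 0.0236
finger_force: 30.0
```

Bottom is ~4 mm into the cone with no contact force. Continue.

Call:
{"op": "carry_out", "data": {"steps": [[[0, 0, 0.002], 0, 1], [[0, 0, 0.004], 0, 1], [[0, 0, 0.006], 0, 1], [[0, 0, 0.006], 0, 1]]}}

```text
time: 9.25
tool_pos: [0.4798, -0.1252, 0.1251]
ee_rot: [-3.14, -0.0, 2.118]
wrist_force: [-3.1, -0.3, 1.5]
width: 0.0232
finger_force: 30.0
```

Call:
{"op": "carry_out", "data": {"steps": [[[0, 0, 0], 0, 0.4], [[0, 0, 0], 0, 0.1], [[0, 0, 0], 0, -0.1], [[0, 0, -0.01], 0, -0.1], [[0, 0, -0.06], 0, -0.1], [[0, 0, -0.1], 0, -0.1], [[0, 0, -0.15], 0, -0.1]]}}

```text
time: 10.12
tool_pos: [0.4802, -0.1249, 0.2768]
ee_rot: [-3.142, -0.0, 2.119]
wrist_force: [1.1, 0.5, -0.6]
width: 0.0517
finger_force: 0.0
```

```bash
python3 - <<'E'
from h import *
from bench import robot
o=robot.get_obs();print(o["tool_pos"],o["width"],o["wrist_force"],to_tool(o,(.6357,-.2150,.2)).round(4))
s=robot.snapshot("side");W=cloud(s);k=(np.hypot(W[...,0]-.479,W[...,1]+.1254)<.03)&(W[...,2]>.05)&(W[...,2]<.25);print("max z at tube",W[k][:,2].max())
E
```

```text
[ 0.48016673 -0.12486216  0.27677845] 0.05171017352630418 [ 1.07158686  0.45561366 -0.58938299] [-0.158   0.0858  0.0767]
max z at tube 0.15257634071976617
```

Call:
{"op": "carry_out", "data": {"steps": [[[-0.04, 0.021, 0], 1, -0.1], [[-0.08, 0.043, 0], 2, -0.1], [[-0.12, 0.064, 0], 3, -0.1], [[-0.15, 0.081, 0], 3.5, -0.1], [[-0.158, 0.086, 0], 3.5, -0.1], [[-0.158, 0.086, 0.03], 3.5, -0.1], [[-0.158, 0.086, 0.06], 3.5, -0.1], [[-0.158, 0.086, 0.06], 3.5, -0.1]]}}

```text
time: 11.18
tool_pos: [0.6343, -0.214, 0.2127]
ee_rot: [-3.136, -0.002, 1.509]
wrist_force: [0.5, 0.1, 0.4]
width: 0.0521
finger_force: 0.0
```

```bash
python3 - <<'E'
from h import *
from bench import robot
from scipy.spatial.transform import Rotation as Ro
o=robot.get_obs();print(o["tool_pos"],o["ee_rot"],o["joint_positions"],to_tool(o,(.6357,-.2150,.089)).round(4))
s=robot.snapshot("side");W=cloud(s)
q=Ro.from_euler("xyz",o["ee_rot"]).inv().apply((W-o["tool_pos"]).reshape(-1,3))
k=(np.hypot(q[:,0],q[:,1])<.06)&(q[:,2]<-.033)&(q[:,2]>-.075);q=q[k]
for a in(0,1):
    h=np.histogram(q[:,a],np.arange(-.06,.061,.003));print([(int(round(1000*x)),int(c)) for x,c in zip(h[1],h[0]) if c])
print(q[:,2].max())
E
```

```text
[ 0.63431443 -0.21399801  0.21267957] [-3.13603649e+00 -2.25881168e-03  1.50918544e+00] [-4.10155545e-01  3.63947680e-01  9.70131197e-01  2.32173684e-04
  1.81350729e+00 -3.48495807e-01] [-0.0012  0.0021  0.1237]
[(-15, 6), (-12, 145), (-9, 70), (-6, 29), (-3, 27), (0, 29), (3, 29), (6, 25), (9, 1)]
[(-39, 63), (-36, 51), (-33, 24), (-30, 27), (-27, 14), (-24, 1), (24, 23), (27, 84), (30, 31), (33, 19), (36, 22), (39, 2)]
-0.03300400617042229
```

Call:
{"op": "carry_out", "data": {"steps": [[[-0.001, 0.001, 0.03], 0, -0.1], [[-0.001, 0.001, 0.07], 0, -0.1], [[-0.001, 0.001, 0.1], 0, -0.1], [[-0.001, 0.001, 0.123], 0, -0.1], [[-0.001, 0.001, 0.123], 0, 0], [[-0.001, 0.001, 0.123], 0, 0.3], [[-0.001, 0.001, 0.123], 0, 0.7], [[-0.001, 0.001, 0.123], 0, 1], [[-0.001, 0.001, 0.123], 0, 1], [[-0.001, 0.001, 0.123], 0, 1]]}}

```text
time: 12.48
tool_pos: [0.6375, -0.2166, 0.0947]
ee_rot: [3.139, 0.001, 1.508]
wrist_force: [-2.1, -0.3, 6.4]
width: 0.0277
finger_force: 29.9
```

Call:
{"op": "carry_out", "data": {"steps": [[[0, 0, 0], 0, 1], [[0, 0, 0], 0, 1]]}}

```text
time: 12.72
tool_pos: [0.6375, -0.2166, 0.0947]
ee_rot: [3.139, 0.001, 1.508]
wrist_force: [-2.1, 0.8, 5.0]
width: 0.0279
finger_force: 29.9
```

Call:
{"op": "carry_out", "data": {"steps": [[[0, 0, -0.02], 0, 1], [[0, 0, -0.05], 0, 1], [[0, 0, -0.09], 0, 1], [[0, 0, -0.14], 0, 1], [[0, 0, -0.18], 0, 1], [[0, 0, -0.19], 0, 1], [[0, 0, -0.19], 0, 1]]}}

```text
time: 13.6
tool_pos: [0.6373, -0.2162, 0.2821]
ee_rot: [3.141, -0.0, 1.508]
wrist_force: [1.0, 0.9, -2.1]
width: 0.0272
finger_force: 29.9
```

```bash
python3 - <<'E'
from h import *
from bench import robot
o=robot.get_obs();print(o["tool_pos"],o["ee_rot"],o["wrist_force"],o["width"],to_tool(o,(.479,-.1254,.28)).round(4))
s=robot.snapshot("side");W=cloud(s)
d=W-o["tool_pos"];k=(np.hypot(d[...,0],d[...,1])<.03)&(W[...,2]>.165)
z=W[k][:,2];print("nose z",np.sort(z)[[0,5,15]])
for z0 in(.2,.22,.24,.26,.28):
    m=k&(abs(W[...,2]-z0)<.004);v,u=np.where(m)
    r=int(np.median(v));print(z0,r,u[v==r].min(),u[v==r].max())
E
```

```text
[ 0.63729839 -0.21618888  0.28212126] [ 3.14117050e+00 -3.69066085e-05  1.50797297e+00] [ 1.01307968  0.90738815 -2.11250424] 0.02721042962564415 [ 0.0807 -0.1637  0.0021]
nose z [0.19561935 0.19803967 0.20062732]
0.2 162 297 305
0.22 153 297 306
0.24 144 298 307
0.26 135 298 307
0.28 126 298 308
```

Call:
{"op": "carry_out", "data": {"steps": [[[0.01, -0.02, 0], 0, 1], [[0.03, -0.06, 0], 0, 1], [[0.05, -0.1, 0], 0, 1], [[0.07, -0.14, 0], 0, 1], [[0.08, -0.16, 0], 0, 1], [[0.08, -0.163, 0], 0, 1], [[0.08, -0.163, 0.01], 0, 1], [[0.08, -0.163, 0.02], 0, 1], [[0.08, -0.163, 0.02], 0, 1]]}}

```text
time: 14.78
tool_pos: [0.4792, -0.1262, 0.2597]
ee_rot: [-3.137, -0.001, 1.507]
wrist_force: [-0.5, -0.1, -2.1]
width: 0.0277
finger_force: 30.0
```

```bash
python3 - <<'E'
from h import *
from bench import robot
o=robot.get_obs();print(o["tool_pos"],o["ee_rot"],o["wrist_force"])
s=robot.snapshot("side");W=cloud(s)
k=(np.hypot(W[...,0]-.479,W[...,1]+.126)<.03)
for z0 in(.11,.12,.142,.185,.19,.2,.21,.22,.23):
    m=k&(abs(W[...,2]-z0)<.004);v,u=np.where(m)
    if len(v): r=int(np.median(v));print(z0,r,u[v==r].min(),u[v==r].max(), W[m].mean(0).round(4))
im=cv2.cvtColor(s["image"],cv2.COLOR_RGB2BGR)
cv2.imwrite("pics/p2.png",cv2.resize(im[110:210,160:290],(780,600),interpolation=cv2.INTER_CUBIC))
E
```

```text
[ 0.47915473 -0.12618063  0.25974266] [-3.13739256e+00 -1.39803810e-03  1.50745010e+00] [-0.47407121 -0.07461055 -2.12209487]
0.11 202 214 227 [ 0.4734 -0.1378  0.1102]
0.12 198 214 227 [ 0.473  -0.1387  0.1196]
0.142 189 212 228 [ 0.477  -0.1319  0.1423]
0.185 170 215 223 [ 0.4757 -0.1315  0.185 ]
0.19 168 214 223 [ 0.4754 -0.1311  0.1899]
0.2 163 214 223 [ 0.4762 -0.1315  0.1999]
0.21 159 214 223 [ 0.4763 -0.1322  0.2099]
0.22 155 214 223 [ 0.4777 -0.132   0.2201]
0.23 150 214 223 [ 0.4774 -0.1312  0.2302]
```

View pics/p2.png

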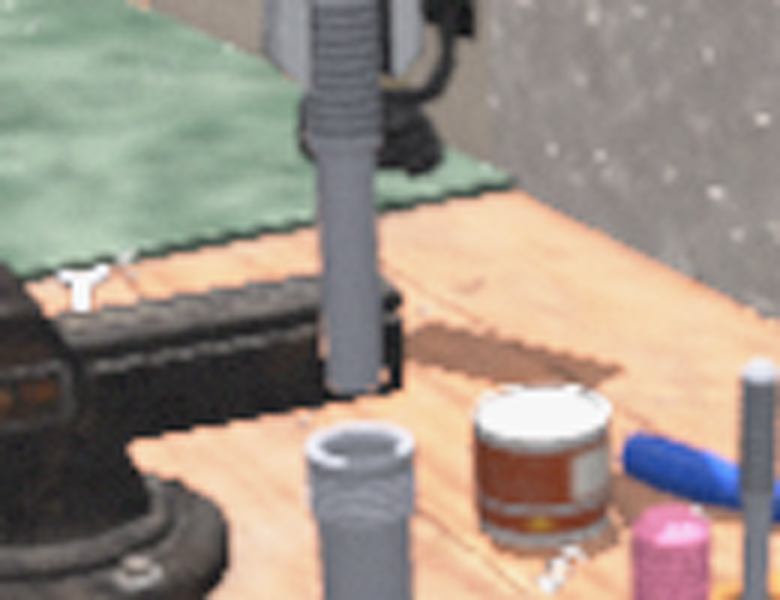

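Call:
{"op": "carry_out", "data": {"steps": [[[-0.001, 0.001, 0.006], 0, 1], [[-0.001, 0.001, 0.012], 0, 1], [[-0.001, 0.001, 0.018], 0, 1], [[-0.001, 0.001, 0.023], 0, 1], [[-0.001, 0.001, 0.027], 0, 1], [[-0.001, 0.001, 0.03], 0, 1], [[-0.001, 0.001, 0.03], 0, 1]]}}

```text
time: 15.7
tool_pos: [0.4803, -0.1271, 0.2321]
ee_rot: [-3.141, -0.0, 1.508]
wrist_force: [-0.0, -0.2, -1.1]
width: 0.0278
finger_force: 30.0
```

Call:
{"op": "carry_out", "data": {"steps": [[[0, 0, 0.003], 0, 1], [[0, 0, 0.006], 0, 1], [[0, 0, 0.006], 0, 1]]}}

```text
time: 16.08
tool_pos: [0.4802, -0.1271, 0.2259]
ee_rot: [-3.141, -0.0, 1.508]
wrist_force: [0.3, -0.3, -2.0]
width: 0.0275
finger_force: 30.0
```

Call:
{"op": "carry_out", "data": {"steps": [[[0, 0, 0.003], 0, 1], [[0, 0, 0.006], 0, 1], [[0, 0, 0.006], 0, 1]]}}

```text
time: 16.45
tool_pos: [0.4802, -0.1271, 0.2198]
ee_rot: [-3.141, -0.0, 1.508]
wrist_force: [0.1, 0.2, -1.6]
width: 0.0276
finger_force: 30.0
```

Call:
{"op": "carry_out", "data": {"steps": [[[0, 0, 0.002], 0, 1], [[0, 0, 0.004], 0, 1], [[0, 0, 0.004], 0, 1]]}}

```text
time: 16.82
tool_pos: [0.4803, -0.1271, 0.216]
ee_rot: [-3.141, -0.0, 1.508]
wrist_force: [0.4, -0.1, -2.2]
width: 0.0275
finger_force: 30.0
```

Call:
{"op": "carry_out", "data": {"steps": [[[0, 0, 0.002], 0, 1], [[0, 0, 0.004], 0, 1], [[0, 0, 0.004], 0, 1]]}}

```text
time: 17.2
tool_pos: [0.4807, -0.1273, 0.2141]
ee_rot: [3.139, 0.001, 1.508]
wrist_force: [-1.9, 0.3, 5.2]
width: 0.0272
finger_force: 30.0
```

Call:
{"op": "carry_out", "data": {"steps": [[[0, 0, 0.002], 0, 1], [[0, 0, 0.004], 0, 1], [[0, 0, 0.004], 0, 1]]}}

```text
time: 17.58
tool_pos: [0.4807, -0.1273, 0.2102]
ee_rot: [3.139, 0.001, 1.508]
wrist_force: [-1.6, 0.1, 6.4]
width: 0.0275
finger_force: 30.0
```

Call:
{"op": "carry_out", "data": {"steps": [[[0, 0, 0.002], 0, 1], [[0, 0, 0.004], 0, 1], [[0, 0, 0.006], 0, 1], [[0, 0, 0.008], 0, 1], [[0, 0, 0.01], 0, 1], [[0, 0, 0.012], 0, 1]]}}

```text
time: 18.32
tool_pos: [0.4807, -0.1273, 0.1987]
ee_rot: [3.139, 0.001, 1.508]
wrist_force: [-1.9, 1.4, 8.0]
width: 0.0274
finger_force: 30.0
```

Call:
{"op": "carry_out", "data": {"steps": [[[0, 0, 0.0015], 0, 1], [[0, 0, 0.003], 0, 1], [[0, 0, 0.004], 0, 1]]}}

```text
time: 18.7
tool_pos: [0.4807, -0.1273, 0.1947]
ee_rot: [3.139, 0.001, 1.508]
wrist_force: [-3.2, 1.5, 7.2]
width: 0.0273
finger_force: 30.0
```

Call:
{"op": "carry_out", "data": {"steps": [[[0, 0, 0.0015], 0, 1], [[0, 0, 0.003], 0, 1], [[0, 0, 0.004], 0, 1]]}}

```text
time: 19.08
tool_pos: [0.4806, -0.1274, 0.1907]
ee_rot: [3.139, 0.001, 1.508]
wrist_force: [-1.3, 0.5, 8.6]
width: 0.0273
finger_force: 30.0
```

Call:
{"op": "carry_out", "data": {"steps": [[[0, 0, 0.0015], 0, 1], [[0, 0, 0.003], 0, 1], [[0, 0, 0.0045], 0, 1]]}}

```text
time: 19.45
tool_pos: [0.4806, -0.1273, 0.1864]
ee_rot: [3.139, 0.001, 1.508]
wrist_force: [-3.7, 0.4, 9.6]
width: 0.0275
finger_force: 30.0
```

Call:
{"op": "carry_out", "data": {"steps": [[[0, 0, 0.0015], 0, 1], [[0, 0, 0.003], 0, 1], [[0, 0, 0.0045], 0, 1]]}}

```text
time: 19.82
tool_pos: [0.4806, -0.1274, 0.182]
ee_rot: [3.139, 0.001, 1.508]
wrist_force: [-2.7, 0.2, 9.3]
width: 0.0277
finger_force: 30.0
```

Call:
{"op": "carry_out", "data": {"steps": [[[0, 0, 0.0015], 0, 1], [[0, 0, 0.003], 0, 1], [[0, 0, 0.0045], 0, 1]]}}

```text
time: 20.2
tool_pos: [0.4806, -0.1274, 0.1776]
ee_rot: [3.139, 0.001, 1.508]
wrist_force: [-3.5, 1.3, 9.1]
width: 0.0275
finger_force: 30.0
```

Call:
{"op": "carry_out", "data": {"steps": [[[0, 0, 0.0015], 0, 1], [[0, 0, 0.003], 0, 1], [[0, 0, 0.0045], 0, 1]]}}

```text
time: 20.58
tool_pos: [0.4807, -0.1275, 0.1755]
ee_rot: [3.137, 0.002, 1.508]
wrist_force: [-6.6, 1.0, 20.5]
width: 0.0274
finger_force: 30.0
```

Call:
{"op": "carry_out", "data": {"steps": [[[0, 0, 0.0], 0, 1], [[0, 0, 0], 0, 1], [[0, 0, 0], 0, 1], [[0, 0, 0], 0, 1], [[0, 0, 0], 0, 1], [[0, 0, 0], 0, 1], [[0, 0, 0], 0, 1], [[0, 0, 0], 0, 1]]}}

```text
time: 21.58
tool_pos: [0.4807, -0.1275, 0.1755]
ee_rot: [3.137, 0.002, 1.508]
wrist_force: [-5.9, 2.2, 17.6]
width: 0.0272
finger_force: 30.0
```

Call:
{"op": "carry_out", "data": {"steps": [[[0, 0, 0.0007], 0, 1], [[0, 0, 0.0007], 0, 1], [[0, 0, 0.0007], 0, 1], [[0, 0, 0.0007], 0, 1], [[0, 0, 0.0007], 0, 1], [[0, 0, 0.0007], 0, 1]]}}

```text
time: 22.32
tool_pos: [0.4807, -0.1275, 0.1755]
ee_rot: [3.137, 0.002, 1.508]
wrist_force: [-6.8, 0.8, 19.4]
width: 0.0271
finger_force: 30.0
```

Call:
{"op": "carry_out", "data": {"steps": [[[0, 0, -0.005], 0, 1], [[0, 0, -0.02], 0, 1], [[0, 0, -0.04], 0, 1], [[0, 0, -0.06], 0, 1], [[0, 0, -0.08], 0, 1], [[0, 0, -0.1], 0, 1], [[0, 0, -0.115], 0, 1], [[0, 0, -0.115], 0, 1]]}}

```text
time: 23.32
tool_pos: [0.481, -0.1274, 0.2857]
ee_rot: [3.139, 0.001, 1.508]
wrist_force: [-0.2, 0.4, -2.6]
width: 0.0275
finger_force: 30.0
```

```bash
python3 - <<'E'
from h import *
from bench import robot
o=robot.get_obs();print(o["tool_pos"],o["ee_rot"],o["wrist_force"],o["width"],to_tool(o,(.6373,-.2164,.285)).round(4))
s=robot.snapshot("side");W=cloud(s)
d=W-o["tool_pos"];k=(np.hypot(d[...,0],d[...,1])<.03)&(W[...,2]>.165)
z=np.sort(W[k][:,2]);print("nose z",z[[0,5,15]])
for z0 in(.21,.23,.25):
    m=k&(abs(W[...,2]-z0)<.004);v,u=np.where(m);r=int(np.median(v));print(z0,r,u[v==r].min(),u[v==r].max(),W[m].mean(0).round(4))
# block hole centre from initial pictures (middle hole): block top points
t=np.load("top0.npz");T=cloud(t);B=(abs(T[...,2]-.05)<.004)&(T[...,0]>.55)&(T[...,1]<-.1)&(T[...,1]>-.33)
hsv=cv2.cvtColor(t["image"],cv2.COLOR_RGB2HSV);B&=(hsv[...,1]>110)
r=cv2.minAreaRect(np.argwhere(B)[:,::-1].astype(np.float32));print("block px",r,ray(t,*r[0],.05).round(4))
E
```

```text
[ 0.48104992 -0.12739102  0.28574612] [3.13930967e+00 6.05880806e-04 1.50784109e+00] [-0.23417057  0.42711208 -2.57805539] 0.027548112520014628 [-0.079   0.1615  0.0012]
nose z [0.20007827 0.20142272 0.20443499]
0.21 159 215 224 [ 0.4787 -0.1335  0.2098]
0.23 150 215 224 [ 0.4792 -0.1336  0.2302]
0.25 141 214 223 [ 0.4784 -0.1329  0.25  ]
block px ((266.8067626953125, 87.13776397705078), (84.63489532470703, 155.07376098632812), 2.38594388961792) [ 0.7616 -0.2202  0.05  ]
```

Call:
{"op": "carry_out", "data": {"steps": [[[-0.01, 0.02, 0], 0, 1], [[-0.03, 0.06, 0], 0, 1], [[-0.049, 0.1, 0], 0, 1], [[-0.068, 0.14, 0], 0, 1], [[-0.078, 0.158, 0], 0, 1], [[-0.079, 0.161, 0], 0, 1], [[-0.079, 0.161, 0.03], 0, 1], [[-0.079, 0.161, 0.07], 0, 1], [[-0.079, 0.161, 0.11], 0, 1], [[-0.079, 0.161, 0.11], 0, 1]]}}

```text
time: 24.62
tool_pos: [0.6327, -0.2143, 0.1693]
ee_rot: [-3.131, -0.004, 1.508]
wrist_force: [0.5, 0.2, -1.9]
width: 0.0273
finger_force: 30.0
```

Call:
{"op": "carry_out", "data": {"steps": [[[0, 0, 0], 0, 1], [[0, 0, 0], 0, 1], [[0, 0, 0], 0, 1], [[0, 0, 0], 0, 1]]}}

```text
time: 25.12
tool_pos: [0.6365, -0.2163, 0.1756]
ee_rot: [3.14, 0.0, 1.508]
wrist_force: [-0.2, 1.0, -1.1]
width: 0.0278
finger_force: 30.0
```

```bash
python3 - <<'E'
from h import *
from bench import robot
o=robot.get_obs();print(to_tool(o,(.637,-.2164,.093)).round(4))
s=robot.snapshot("side");W=cloud(s);im=cv2.cvtColor(s["image"],cv2.COLOR_RGB2BGR)
cv2.imwrite("pics/p3.png",cv2.resize(im[150:260,250:350],(545,600),interpolation=cv2.INTER_CUBIC))
E
```

```text
[-0.      0.0004  0.0826]
```

View pics/p3.png

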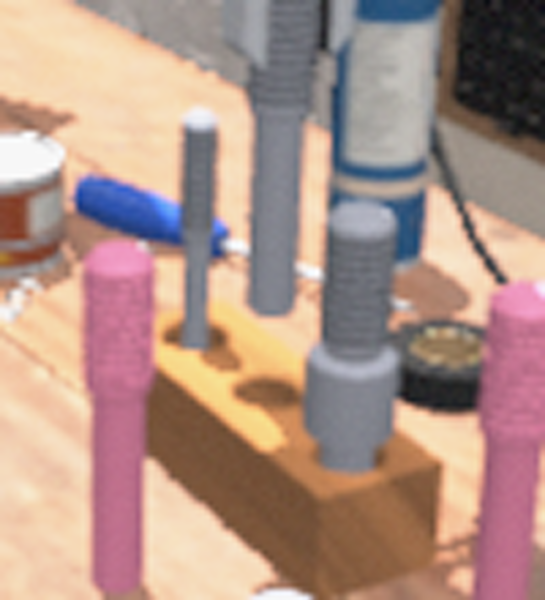

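Call:
{"op": "carry_out", "data": {"steps": [[[0, 0, 0.01], 0, 1], [[0, 0, 0.025], 0, 1], [[0, 0, 0.04], 0, 1], [[0, 0, 0.05], 0, 1], [[0, 0, 0.06], 0, 1], [[0, 0, 0.07], 0, 1], [[0, 0, 0.076], 0, 1], [[0, 0, 0.08], 0, 1], [[0, 0, 0.081], 0, 1], [[0, 0, 0.081], 0, 1]]}}

```text
time: 26.42
tool_pos: [0.6362, -0.2163, 0.0949]
ee_rot: [3.14, 0.0, 1.508]
wrist_force: [-1.2, 0.4, 4.3]
width: 0.0276
finger_force: 30.0
```

Seated on the hole floor. Open partially and lift.

Call:
{"op": "carry_out", "data": {"steps": [[[0, 0, 0], 0, 0.5], [[0, 0, 0], 0, 0.3], [[0, 0, 0], 0, 0], [[0, 0, 0], 0, -0.1], [[0, 0, 0], 0, -0.1], [[0, 0, -0.02], 0, -0.1], [[0, 0, -0.06], 0, -0.1], [[0, 0, -0.12], 0, -0.1], [[0, 0, -0.17], 0, -0.1], [[0, 0, -0.17], 0, -0.1]]}}

```text
time: 27.68
tool_pos: [0.6382, -0.2169, 0.2726]
ee_rot: [3.128, 0.005, 1.508]
wrist_force: [0.7, 0.1, 0.3]
width: 0.0517
finger_force: 0.0
```

Call:
{"op": "carry_out", "data": {"steps": [[[0.05, -0.03, 0], 0, -0.1], [[0.1, -0.06, 0], 0, -0.1], [[0.15, -0.09, 0], 0, -0.1], [[0.2, -0.12, 0], 0, -0.1], [[0.25, -0.15, 0], 0, -0.1], [[0.3, -0.18, 0], 0, -0.1], [[0.3, -0.18, 0], 0, -0.1], [[0.3, -0.18, 0], 0, -0.1]]}}

```text
time: 28.68
tool_pos: [0.4753, 0.0943, 0.2634]
ee_rot: [3.142, 0.001, 1.508]
wrist_force: [-0.8, -0.4, -0.3]
width: 0.0517
finger_force: 0.0
```

```bash
python3 - <<'E'
from h import *
from bench import robot
o=robot.get_obs();print(o["time"],o["tool_pos"],o["width"])
t=robot.snapshot("top");W=cloud(t);z=np.nan_to_num(W[...,2])
m=((z>.08)&(z<.2)).astype(np.uint8);m[:, :200]=0;n,l,st,c=cv2.connectedComponentsWithStats(m)
for i in range(1,n):
    if st[i,4]>12 and 190<c[i,0]<360 and 110<c[i,1]<290:
        k=l==i;zt=np.percentile(z[k],90);k2=k&(z>zt-.006);q=cv2.minEnclosingCircle(np.argwhere(k2)[:,::-1].astype(np.float32));print(np.round(q[0],1),round(q[1],1),round(zt,4),ray(t,*q[0],zt).round(4))
k=np.hypot(W[...,0]-.479,W[...,1]+.1254)<.009;print("in bore z",np.percentile(W[k&(W[...,2]>.02)][:,2],[5,50,95]))
E
```

```text
28.675 [0.47532778 0.09428536 0.26337776] 0.05165075625566462
[340.8 134.6] 7.6 0.1505 [ 0.6482 -0.3488  0.1505]
[233.2 139.3] 4.3 0.1576 [ 0.6391 -0.1546  0.1576]
[266.4 141.4] 7.6 0.1586 [ 0.635  -0.2137  0.1586]
[299.8 143.1] 7.6 0.1583 [ 0.6318 -0.2734  0.1583]
[281.8 193.8] 7.5 0.1507 [ 0.5417 -0.2409  0.1507]
[217.3 229.4] 11.6 0.1501 [ 0.4787 -0.1254  0.1501]
in bore z [0.07794912 0.08694488 0.09046721]
```

```bash
python3 -c "
from bench import robot
print(robot.close_job())"
```

```text
the job is handed in; nothing more can be done
None
```

The job is handed in at about 29 s: the spacer and piston bottomed about 62 mm below the mouth, held at about 20 N (2 kg) for nearly 2 s. The drift stands back in its own hole, and the other drifts did not move.

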